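# Show which vial in the bench cooler is the reference

## Robot

A 6-joint arm with a two-finger parallel gripper is mounted at the origin on a cart in front of the work surface, level with it; the furniture and walls round the work are solid. World frame = base frame: x ahead of the robot, y to its left, z up, the work surface at z = 0. Lengths are in m, angles in rad, forces in N, time in s.
With the tool pointing down it reaches from about 0.35 to 0.975 m from the base axis. Payload 4.9 kg.
Tool frame: the origin (TCP) lies between the finger pads, 19 mm behind the fingertips; this is the grasp point; z points along the fingers, y is the line along which they close (so a half turn about z gives the same grasp; the last joint's range is limited). The gripper opens to 85 mm and grips with 20 to 120 N. Pads are 22 mm wide; open, the fingers measure 114 mm over their backs; the gripper's body (76 mm by 85 mm) begins 54 mm behind the grasp point. The pads swing forward as they close: fully open they stand 13 mm farther back than shut.
Start: joints at [1.224, 0.053, 1.613, -0, 1.476, -0.119], TCP at [0.141, 0.609, 0.25] pointing down, gripper open.
Joint ranges: [-3.01, 3.01], [-1.01, 2.22], [0.06, 2.58], [-1.02, 4.17], [0.09, 2.62], [-3.14, 3.14]. Speed limits (rad/s): [2.57, 2.57, 3.14, 3.14, 3.14, 3.14].

## Interface

Orientations are given as a rotation vector (axis times angle).
In Python, from station import ctrl, get_image, camera_params gives the robot as it stands (ctrl), with the cameras as plain functions.
- The arm moves only by the shell command python3 jog.py 'ROWS' [FORCE]. ROWS is a JSON list of rows, 1 to 20 of them, each written [opening, [dx, dy, dz], [rx, ry, rz]]: the finger opening in m, then dx, dy, dz in shares of 0.75 m (1.0 is 0.75 m), then a rotation vector rx, ry, rz in fractions of the full range, 1 being 4 rad; each row is the pose to reach, as a shift and turn from the pose commanded when the command began, along the tool's axes at that moment; what a row does not reach only later rows make up. A row lasts 1/12 s, in which the tool goes at most 0.0417 m and 0.125 rad, less where a joint would pass 70% of its speed; a pose out of reach is approached as far as the arm can. The fingers move at their own pace and stop on an object; FORCE is the grip in N (left out, the last holds). Time passes only in rows, so rows that do not move let the fingers close. It prints the time, the measured TCP pose, the force, the opening and the grip force at its end. No shift or turn number may pass 1 either way. Input that does not fit is refused with a message, and nothing moves.
- ctrl.get_obs(): the state, without advancing time (a new reading comes with each control period).
- get_image(name): name is "side" or "top" or "wrist"; returns the picture (480x640x3 uint8, red, green, blue); there is no depth.
- camera_params(name): a dict with "fx", "fy", "cx", "cy" (pixels), "k1" (the pictures are not rectified: a ray, as slopes to the right and down, at radius r is drawn at 1 + k1 r^2 times it, then the intrinsics apply), "T" (4x4, takes a point from camera to world coordinates); the wrist camera has in their place "tool_from_camera" (4x4, takes a point from camera to tool coordinates, whose origin is the TCP and whose axes are the flange's). Camera axes: x right, y down, z forward; pixel columns grow to the right and rows downward; lengths in m; the calibration is good to about 2 mm. A picture is of the moment at which its call begins: read the wrist's pose just before it. camera_params takes no time and is no camera call.
- ctrl.finish_job(): hands the job in; it is judged then, once.
The state is a dict: "t": time; "q": joint angles; "dq": joint speeds; "effort": joint torques, N m; "tool_pos": TCP position; "tool_rot": TCP orientation; "contact_force": force on the tool from outside, world axes, zero at the start; "wrist_torque": the same for the moment, N m; "opening": finger opening in m; "grip_force": force on a finger pad.
Only numpy, scipy, OpenCV 4.12 (cv2) and the standard library are available. Lean on these libraries where they do the work, as an engineer would, in place of code of your own. Each camera call takes 0.05 s, during which the arm holds its last target. There are 200 camera calls.

## Task

A colleague asks which vial in the bench cooler is the reference: it is the one with the red cap. With the fingertips, push the cooler's half-open lid back past upright, then point straight down at the red-capped vial, and at no other, with the fingertips two to three centimetres above the middle of its cap for about two seconds, without touching any vial. Then gently push the lid fully shut so that the samples stay cold, and leave the things around the cooler where they are.

Things in the scene. Friction and masses are not known exactly. Their poses are not given: they have to be found in the camera images.
- cooler: benchtop tube cooler, fixed to the worktop: white open tub 125 mm deep (its x), 160 mm wide (its y), rim 82 mm above the worktop, walls 10 mm thick, with a hinged blue lid. Origin: centre of its underside; its +x points from its front (robot's side) to the hinge at its back
- block_top (a point): centre of the top of the aluminium block inside the tub, 58 mm above the worktop, axes as the cooler's. It has 12 wells: rows at x = -34, -4, +26 mm, columns at y = -45, -15, 15, 45 mm. Six vials stand in the two front rows (any order); the other wells are empty. The half-open lid hides them from above
- cooler_lid (a joint): hinge of the lid, rad: 0 shut, 1.57 upright, 1.75 rear stop; starts at 0.55 to 0.85. Stiff: the lid stays where it is left, and 1 to 4 N at its front edge moves it; both stops are rigid. The lid is a slab 160 mm wide that reaches 130 mm from the hinge line, underside 1 mm and top 15 to 16 mm above that line when shut; mid-front it has a finger lip 60 mm wide, 7 mm thick, 12 mm long
- lid_hinge (a point): middle of the lid's hinge line (66.5 mm behind the cooler's centre, 82 mm above the worktop); the line runs along the cooler's y
- lid_lip (a point): middle of the front end of the lid's finger lip, at its underside, 142 mm from the hinge line; it moves with the lid, and the lid's underside runs straight from here to the hinge line (1 mm above it when shut)
- red_cap (a point): centre of the top of the red cap of the vial to point at, 71 mm above the worktop (11 mm below the cooler's rim); the cap is 14 mm across
- vial_red: the reference vial: upright clear screw-cap cryovial 49 mm tall, 12 mm across, red cap 12 mm tall and 14 mm across; loose in its well; origin at the centre of its foot
- vial_white_1: bystander: a vial of the same size with a white cap, in another well; origin at the centre of its foot
- vial_white_2: bystander: a vial of the same size with a white cap, in another well; origin at the centre of its foot
- vial_green_1: bystander: a vial of the same size with a green cap, in another well; origin at the centre of its foot
- vial_green_2: bystander: a vial of the same size with a green cap, in another well; origin at the centre of its foot
- vial_yellow: bystander: a vial of the same size with a yellow cap, in another well; origin at the centre of its foot
- flask: bystander: clear glass Erlenmeyer flask, 64 mm across, 98 mm tall, standing left of the cooler; origin at the centre of its foot
- yellow_tape: bystander: roll of yellow tape, 62 mm across, 19 mm tall, right of the cooler; origin at the centre of its underside
- bent_forceps: bystander: bent steel forceps lying behind the tape, 119 mm long (its y), 18 mm wide, 10 mm tall; origin at the middle of its underside

How it is judged:
On the way, in this order (a step that is already met when the one before it is completed fails the run):
1. the lid stands open, past or close to upright (over 1.5 rad) (value of joint cooler_lid above 1.5 rad), for 0.2 s.
2. lid open, tool straight down (within 17 degrees) over the red cap for 1.5 s: TCP within 10 mm of its axis, at most 62 mm above it (fingertips 43 mm), touching nothing (horizontal distance between the grasp point and red_cap below 0.01 m and z of the grasp point in the frame of cooler below 0.133 m and value of joint cooler_lid above 1.45 rad and (angle between the grasp point's own z axis and vertical below 0.3 rad or angle between the grasp point's own z axis and vertical above 2.84 rad) and contact force between each of the arm, the fingers and anything else below 0.5 N), for 1.5 s.
At the end, for the whole second after the job is handed in: the lid is shut (within 0.05 rad), every vial is still in its well (moved under 6 mm) and the things around the cooler have moved under 15 mm (value of joint cooler_lid below 0.05 rad and distance of each of vial_red, vial_white_1, vial_white_2, vial_green_1, vial_green_2, vial_yellow from where it was at the start of the episode below 0.006 m and distance of each of flask, yellow_tape, bent_forceps from where it was at the start of the episode below 0.015 m); the robot touches nothing.
It fails at once if a vial is touched (contact force between any of the arm, the fingers and vial_red above 0.3 N or contact force between any of the arm, the fingers and vial_white_1 above 0.3 N or contact force between any of the arm, the fingers and vial_white_2 above 0.3 N or contact force between any of the arm, the fingers and vial_green_1 above 0.3 N or contact force between any of the arm, the fingers and vial_green_2 above 0.3 N or contact force between any of the arm, the fingers and vial_yellow above 0.3 N).
It fails at once if a vial is lifted or shifted in its well (distance of any of vial_red, vial_white_1, vial_white_2, vial_green_1, vial_green_2, vial_yellow from where it was at the start of the episode above 0.006 m).
It fails at once if another vial is pointed at: with the lid open the TCP comes within 8 mm of its axis, less than 45 mm above its cap ((horizontal distance between the grasp point and vial_white_1 below 0.008 m and z of the grasp point in the frame of cooler below 0.116 m and value of joint cooler_lid above 1.45 rad) or (horizontal distance between the grasp point and vial_white_2 below 0.008 m and z of the grasp point in the frame of cooler below 0.116 m and value of joint cooler_lid above 1.45 rad) or (horizontal distance between the grasp point and vial_green_1 below 0.008 m and z of the grasp point in the frame of cooler below 0.116 m and value of joint cooler_lid above 1.45 rad) or (horizontal distance between the grasp point and vial_green_2 below 0.008 m and z of the grasp point in the frame of cooler below 0.116 m and value of joint cooler_lid above 1.45 rad) or (horizontal distance between the grasp point and vial_yellow below 0.008 m and z of the grasp point in the frame of cooler below 0.116 m and value of joint cooler_lid above 1.45 rad)).
It fails at once if the lid is forced, not gently pushed (over 150 N) (contact force between any of the arm, the fingers and cooler_lid above 150 N).
It fails at once if a thing beside the cooler is moved by more than 15 mm (distance of any of flask, yellow_tape, bent_forceps from where it was at the start of the episode above 0.015 m).
It also fails if it takes over 59 s, if anything falls off the work surface, if the arm or the gripper's body presses on something with over 40 N, if the wrist force passes 120 N, or if a joint passes its speed limit or range.

## Working session

There is one attempt and no reset: what is moved stays moved. The work goes in short steps, Python scripts to look and compute and a shell command to move; the robot and the scene stay as the last step left them, time stands still between calls to the robot, and variables do not carry over. Pictures are saved under pics/ and viewed, at most 11 in all, crops included, and the job is handed in when it is done.

```bash
ls; mkdir -p pics
python3 - <<'E'
from station import ctrl, get_image, camera_params
import cv2
o=ctrl.get_obs();print({k:o[k] for k in('t','tool_pos','tool_rot','opening')})
for n in('side','top'):
    cv2.imwrite(f'pics/{n}0.png',get_image(n)[...,::-1]);print(n,camera_params(n))
print(camera_params('wrist'))
E
```

```text
jog.py
pics
station.py
{'t': 0.0, 'tool_pos': array([0.14095151, 0.60829026, 0.2487642 ]), 'tool_rot': array([-0.35700608, -3.12077079,  0.00317992]), 'opening': 0.0855629926959802}
side {'fx': 522.4539722494825, 'fy': 522.4539722494825, 'cx': 314.7484522186215, 'cy': 226.16477095459356, 'k1': -0.09675565282446572, 'T': array([[ 0.91169485, -0.2155307 ,  0.34979854,  0.2918216 ],
       [-0.41072563, -0.45567633,  0.78972371, -0.67369081],
       [-0.01081479, -0.86365827, -0.50396174,  0.51556616],
       [ 0.        ,  0.        ,  0.        ,  1.        ]])}
top {'fx': 491.58035005013187, 'fy': 491.58035005013187, 'cx': 320.26432859085855, 'cy': 241.1922768298698, 'k1': -0.03236239197755262, 'T': array([[-0.02816981, -0.98514297,  0.16941014,  0.41081242],
       [-0.99917212,  0.03272681,  0.02416682,  0.0013382 ],
       [-0.02935202, -0.16858911, -0.98524929,  1.07431045],
       [ 0.        ,  0.        ,  0.        ,  1.        ]])}
{'fx': 344.0125322708443, 'fy': 344.0125322708443, 'cx': 317.39790364131136, 'cy': 234.79124282870686, 'k1': 0.017233807681846725, 'tool_from_camera': array([[-3.42277315e-04, -9.60307249e-01, -2.78944207e-01,
         7.11491269e-02],
       [ 9.99999867e-01, -2.20739625e-04, -4.67116378e-04,
        -3.44174349e-04],
       [ 3.87001204e-04, -2.78944330e-01,  9.60307196e-01,
        -1.22623505e-01],
       [ 0.00000000e+00,  0.00000000e+00,  0.00000000e+00,
         1.00000000e+00]])}
```

View pics/top0.png

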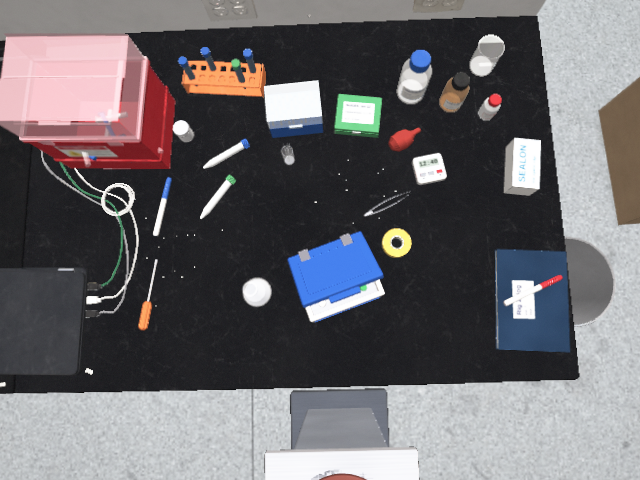

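View pics/side0.png

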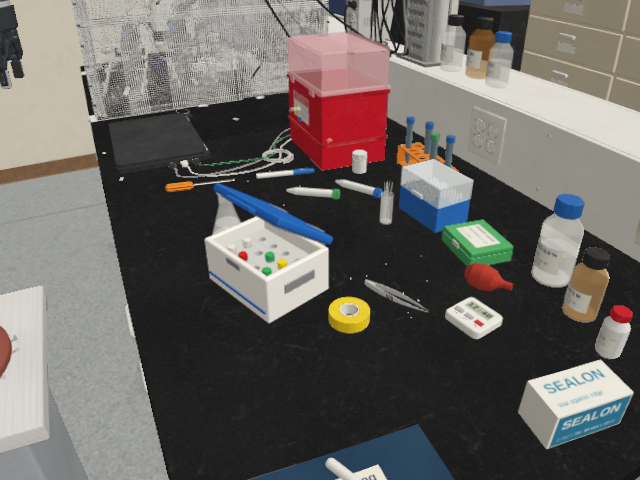

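The top view shows the cooler near (340,280), with the flask at (257,292), the tape at (397,242) and the forceps at (388,204). The side view shows the open tub with the red cap near (243,256), to the left of the greens and the yellow. I'll enlarge both.

```bash
cat > h.py <<'E'
import numpy as np,cv2
from station import ctrl, get_image, camera_params
def cam(n):
    c=camera_params(n);return np.array([[c['fx'],0,c['cx']],[0,c['fy'],c['cy']],[0,0,1.]]),np.array([c['k1'],0,0,0]),c.get('T')
def proj(n,P,T=None):
    K,d,T0=cam(n);T=np.linalg.inv(T0 if T is None else T)
    return cv2.projectPoints(np.atleast_2d(np.float64(P)),cv2.Rodrigues(T[:3,:3])[0],T[:3,3],K,d)[0][:,0]
def plane(n,uv,z,T=None):
    K,d,T0=cam(n);T=T0 if T is None else T
    p=cv2.undistortPoints(np.float64(uv).reshape(-1,1,2),K,d)[:,0]
    r=np.c_[p,np.ones(len(p))]@T[:3,:3].T
    return T[:3,3]+r*((z-T[2,3])/r[:,2])[:,None]
E
python3 - <<'E'
import cv2
for n,(x,y,w,h) in dict(side=(195,175,150,150),top=(275,220,150,112)).items():
    a=cv2.imread(f'pics/{n}0.png')[y:y+h,x:x+w]
    cv2.imwrite(f'pics/{n}c.png',cv2.resize(a,None,fx=4 if n=='side' else 5,fy=4 if n=='side' else 5,interpolation=cv2.INTER_CUBIC))
E
```

```text
(no output)
```

View pics/sidec.png

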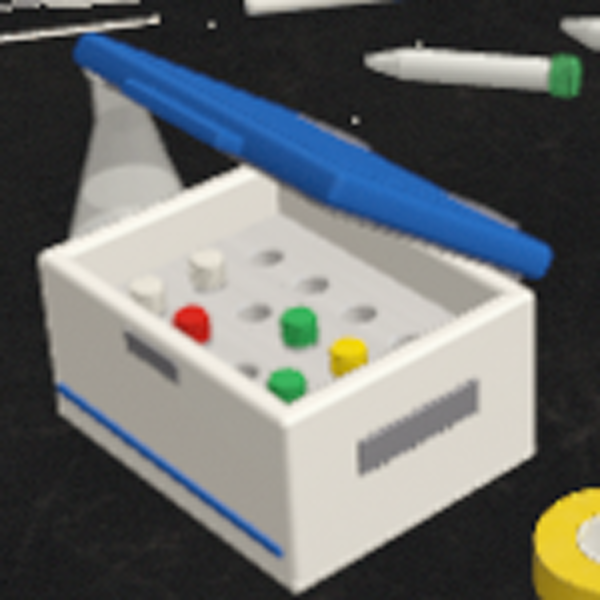

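View pics/topc.png

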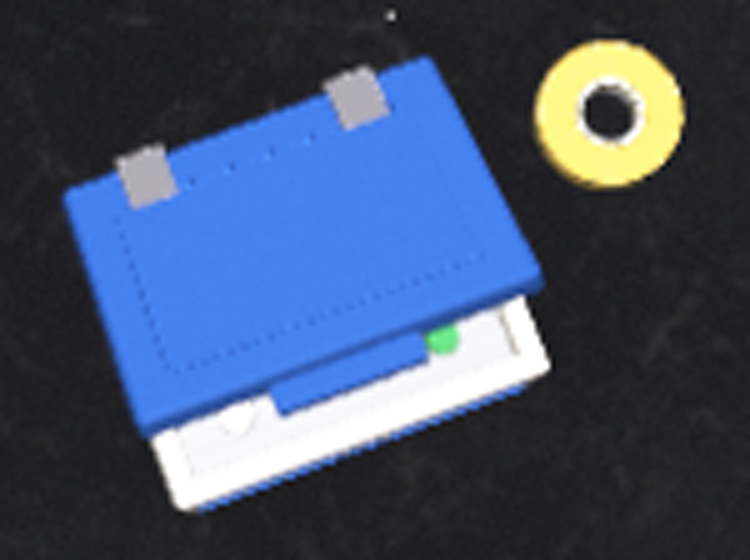

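Side crop (scale 4, offset 195,175): the front row, left to right, is white (148,292), **red (192,322)**, empty (247,370), green (288,383). The second row is white, empty, green, yellow. So red is in well x=-34, y=+15. Next I'll fit the cooler pose and lid angle.

```bash
cat > fit.py <<'E'
from h import *
from scipy.optimize import least_squares
s=lambda u,v:(195+u/4,175+v/4)
t=lambda u,v:(275+u/5,220+v/5)
rim=lambda x,y:(lambda p:(x,y,.082))
def lid(r,h,y):return lambda th:(.0665-(r*np.cos(th)-h*np.sin(th)),y,.082+r*np.sin(th)+h*np.cos(th))
c=lambda x,y:(lambda p:(x,y,.071))
obs=[('side',s(290,418),rim(-.0625,-.08)),('side',s(40,257),rim(-.0625,.08)),('side',s(535,292),rim(.0625,-.08)),
('top',t(178,508),rim(-.0625,.08)),('top',t(549,372),rim(-.0625,-.08)),
('side',s(190,314),c(-.034,.015)),('side',s(288,376),c(-.034,-.045)),('side',s(348,345),c(-.004,-.045)),('side',s(299,316),c(-.004,-.015)),('side',s(148,285),c(-.034,.045)),('side',s(207,258),c(-.004,.045)),
('top',t(283,414),lid(.142,.001,.03)),('top',t(427,362),lid(.142,.001,-.03))]
def W(p,P):
    C,S=np.cos(p[2]),np.sin(p[2]);return np.array([p[0]+C*P[0]-S*P[1],p[1]+S*P[0]+C*P[1],P[2]])
def res(p):return np.concatenate([proj(n,W(p,f(p[3])))[0]-uv for n,uv,f in obs])
if __name__=='__main__':
    f=least_squares(res,[.5,0,.3,.7],loss='soft_l1');p=f.x
    print(p,np.round(res(p).reshape(-1,2),1).tolist())
    for k,P in dict(red=(-.034,.015,.071),hinge=(.0665,0,.082),lip=lid(.142,.001,0)(p[3])).items():print(k,W(p,P))
    print(plane('top',[(257,292),(397,242),(365,214),(410,193)],0.01))
E
python3 fit.py
```

```text
[ 0.50222052 -0.00765133  0.32557469  0.66814095] [[-1.5, 1.3], [-1.0, -1.6], [1.1, -0.5], [0.7, 0.9], [1.4, 0.1], [0.4, -0.7], [-0.2, -0.2], [0.3, -0.3], [0.2, -0.9], [-0.2, -0.9], [0.2, -1.0], [-0.3, 0.4], [1.6, -0.6]]
red [ 0.46520884 -0.00431434  0.071     ]
hinge [0.56522708 0.01361892 0.082     ]
lip [ 0.46020331 -0.02183583  0.17075792]
[[ 0.48659777  0.16782401  0.01      ]
 [ 0.5864461  -0.14041771  0.01      ]
 [ 0.65156193 -0.07327725  0.01      ]
 [ 0.69596585 -0.17533738  0.01      ]]
```

```bash
cat > go.py <<'E'
import sys
from h import *
from scipy.spatial.transform import Rotation as R
p=np.load('p.npy') if __import__('os').path.exists('p.npy') else np.array([.5022,-.0077,.3256])
def C2W(P):return R.from_euler('z',p[2]).apply(P)+[p[0],p[1],0]
def W2C(P):return R.from_euler('z',-p[2]).apply(np.array(P)-[p[0],p[1],0])
# args: TCP targets in cooler frame x,y,z[,pitch]: prints the shift and turn in tool axes
o=ctrl.get_obs();R0=R.from_rotvec(o['tool_rot'])
print('t',o['t'],'now (cooler)',W2C(o['tool_pos']).round(4),'F',np.round(o['contact_force'],1),'open',round(o['opening'],3))
for a in sys.argv[1:]:
    v=[float(k) for k in a.split(',')];c,s=np.cos(p[2]),np.sin(p[2])
    Rt=R.from_matrix(np.array([[-c,-s,0],[-s,c,0],[0,0,-1.]]).T)
    if len(v)>3:Rt=Rt*R.from_euler('y',v[3])
    print(a,'->',R0.inv().apply(C2W(v[:3])-o['tool_pos']).round(4),(R0.inv()*Rt).as_rotvec().round(3))
E
python3 go.py -.075,0,.25 -.075,0,.164
```

```text
t 0.1 now (cooler) [-0.1452  0.6992  0.2489] F [-0.1 -0.6  0.3] open 0.085
-.075,0,.25 -> [-4.272e-01 -5.580e-01 -2.000e-04] [-0.002 -0.001 -0.553]
-.075,0,.164 -> [-0.4272 -0.5578  0.0858] [-0.002 -0.001 -0.553]
```

Careful with the scale: shifts go in shares of 0.75 m and turns go in shares of 4 rad. That gives: -0.558 m is -0.744, -0.427 m is -0.5693, -0.553 rad is -0.1383.

```bash
r="0"; python3 jog.py '[[0, [-0.5693, -0.744, 0], [0, 0, -0.1383]], [0, [-0.5693, -0.744, 0], [0, 0, -0.1383]], [0, [-0.5693, -0.744, 0], [0, 0, -0.1383]], [0, [-0.5693, -0.744, 0], [0, 0, -0.1383]], [0, [-0.5693, -0.744, 0], [0, 0, -0.1383]], [0, [-0.5693, -0.744, 0], [0, 0, -0.1383]], [0, [-0.5693, -0.744, 0], [0, 0, -0.1383]], [0, [-0.5693, -0.744, 0], [0, 0, -0.1383]], [0, [-0.5693, -0.744, 0], [0, 0, -0.1383]], [0, [-0.5693, -0.744, 0], [0, 0, -0.1383]], [0, [-0.5693, -0.744, 0], [0, 0, -0.1383]], [0, [-0.5693, -0.744, 0], [0, 0, -0.1383]], [0, [-0.5693, -0.744, 0], [0, 0, -0.1383]], [0, [-0.5693, -0.744, 0], [0, 0, -0.1383]], [0, [-0.5693, -0.744, 0], [0, 0, -0.1383]], [0, [-0.5693, -0.744, 0], [0, 0, -0.1383]], [0, [-0.5693, -0.744, 0], [0, 0, -0.1383]], [0, [-0.5693, -0.744, 0], [0, 0, -0.1383]], [0, [-0.5693, -0.744, 0], [0, 0, -0.1383]], [0, [-0.5693, -0.744, 0], [0, 0, -0.1383]]]' 20; python3 go.py -.075,0,.25 -.075,0,.164
python3 - <<'E'
from h import *
cv2.imwrite('pics/w1.png',get_image('wrist')[...,::-1])
E
```

```text
t: 1.77
tool_pos: [0.4307, -0.0309, 0.2494]
tool_rot: [0.508, -3.099, -0.002]
contact_force: [-0.6, 0.5, -0.6]
opening: 0.0
grip_force: 0.0
t 1.7667 now (cooler) [-0.0752  0.0009  0.2494] F [-0.6  0.5 -0.6] open 0.0
-.075,0,.25 -> [-0.0002 -0.0009 -0.0006] [ 0.001 -0.001 -0.001]
-.075,0,.164 -> [-0.0003 -0.001   0.0854] [ 0.001 -0.001 -0.001]
```

View pics/w1.png

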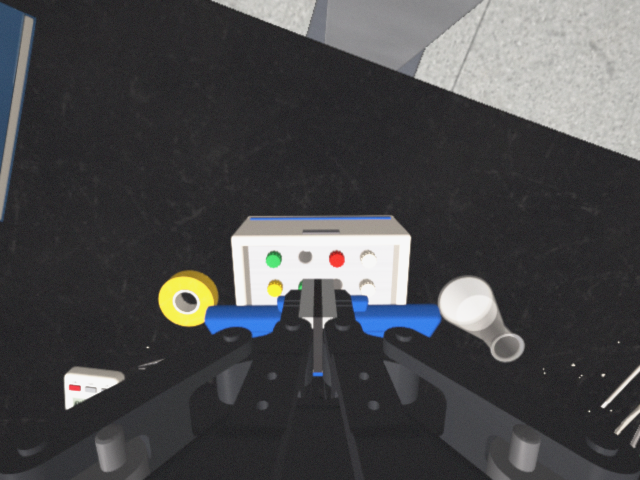

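The wrist view shows the front row clearly: green (274,259), empty well, red (337,258) and white (368,258). The lip is level with the fingertips. I'll check the pose against this view.

```bash
cat > wr.py <<'E'
from h import *
from scipy.spatial.transform import Rotation as R
def wristT():
    o=ctrl.get_obs();T=np.eye(4);T[:3,:3]=R.from_rotvec(o['tool_rot']).as_matrix();T[:3,3]=o['tool_pos']
    return T@camera_params('wrist')['tool_from_camera']
E
python3 - <<'E'
from wr import *
from go import W2C
T=wristT()
P=plane('wrist',[(337,258),(274,259),(368,257.5),(275,288),(367.5,288)],.071,T)
print(P[0],W2C(P).round(4))
print(W2C(plane('wrist',[(232,236),(410,235)],.082,T)).round(4))
E
```

```text
t 1.8167 now (cooler) [-0.075   0.0014  0.2496] F [ 0.4 -0.2 -1.2] open 0.0
[ 0.46135576 -0.00088742  0.071     ] [[-0.0365  0.0195  0.071 ]
 [-0.0355 -0.0391  0.071 ]
 [-0.037   0.0483  0.071 ]
 [-0.0061 -0.0391  0.071 ]
 [-0.0061  0.0491  0.071 ]]
[[-0.0611 -0.0737  0.082 ]
 [-0.062   0.0826  0.082 ]]
```

To row units: 0.085 m is 0.1133, 0.07 m is 0.0933.

```bash
python3 jog.py '[[0, [0, 0, 0.056], [0, 0, 0]], [0, [0, 0, 0.0933], [0, 0, 0]], [0, [0, 0, 0.1133], [0, 0, 0]], [0, [0, 0, 0.1133], [0, 0, 0]]]'; python3 go.py
```

```text
t: 2.15
tool_pos: [0.4279, -0.0289, 0.1604]
tool_rot: [0.512, -3.092, -0.005]
contact_force: [-0.0, 0.0, -0.5]
opening: 0.0004
grip_force: 0.0
t 2.15 now (cooler) [-0.0772  0.0036  0.1604] F [-0.   0.  -0.5] open 0.0
```

To row units: -0.068 m is -0.0907, -0.06 m is -0.08.

```bash
python3 jog.py '[[0, [-0.0133, 0, 0.0027], [0, 0, 0]], [0, [-0.0267, 0, 0.0027], [0, 0, 0]], [0, [-0.0373, 0, -0.0053], [0, 0, 0]], [0, [-0.048, 0, -0.016], [0, 0, 0]], [0, [-0.0587, 0, -0.0253], [0, 0, 0]], [0, [-0.0693, 0, -0.0333], [0, 0, 0]], [0, [-0.08, 0, -0.04], [0, 0, 0]], [0, [-0.0907, 0, -0.0453], [0, 0, 0]], [0, [-0.0907, 0, -0.0453], [0, 0, 0]], [0, [-0.0907, 0, -0.0453], [0, 0, 0]]]'; python3 go.py .066,0,.213
python3 - <<'E'
from h import *
cv2.imwrite('pics/s2.png',cv2.resize(get_image('side')[120:330,160:370,::-1],None,fx=2.5,fy=2.5))
E
```

```text
t: 2.98
tool_pos: [0.4962, -0.0086, 0.2003]
tool_rot: [-0.511, 3.097, -0.001]
contact_force: [0.1, -0.1, 1.0]
opening: -0.0001
grip_force: 0.0
t 2.9833 now (cooler) [-0.006   0.0011  0.2003] F [ 0.1 -0.1  1. ] open -0.0
.066,0,.213 -> [-0.072  -0.0012 -0.0125] [-0.001  0.002  0.001]
```

View pics/s2.png

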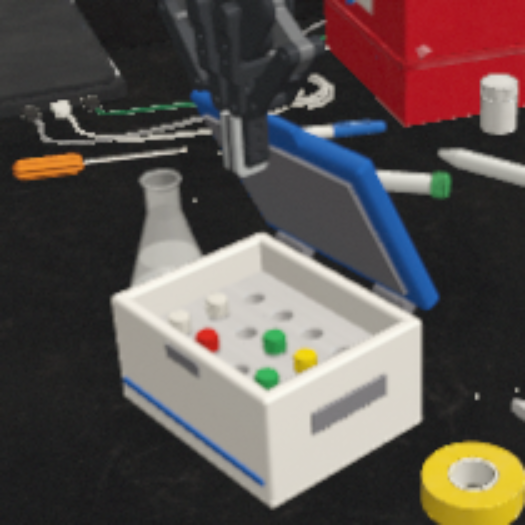

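The lid is at about 1.1 rad and following the fingertips, and the vials are untouched. I'll keep pushing.

To row units: -0.074 m is -0.0987, -0.07 m is -0.0933.

```bash
python3 jog.py '[[0, [-0.012, 0, -0.0053], [0, 0, 0]], [0, [-0.024, 0, -0.0093], [0, 0, 0]], [0, [-0.036, 0, -0.0133], [0, 0, 0]], [0, [-0.048, 0, -0.016], [0, 0, 0]], [0, [-0.06, 0, -0.0173], [0, 0, 0]], [0, [-0.072, 0, -0.0173], [0, 0, 0]], [0, [-0.084, 0, -0.0173], [0, 0, 0]], [0, [-0.0933, 0, -0.0173], [0, 0, 0]], [0, [-0.0987, 0, -0.0173], [0, 0, 0]], [0, [-0.0987, 0, -0.0173], [0, 0, 0]], [0, [-0.0987, 0, -0.0173], [0, 0, 0]], [0, [-0.0987, 0, -0.0173], [0, 0, 0]]]'; python3 go.py -.034,.0,.22
python3 - <<'E'
from h import *
cv2.imwrite('pics/s3.png',cv2.resize(get_image('side')[120:330,160:370,::-1],None,fx=2.5,fy=2.5))
E
```

```text
t: 4.03
tool_pos: [0.5657, 0.0142, 0.2119]
tool_rot: [-0.508, 3.1, 0.0]
contact_force: [-0.3, 0.6, 0.1]
opening: -0.0001
grip_force: 0.0
t 4.0333 now (cooler) [0.0672 0.0004 0.2119] F [-0.3  0.6  0.1] open -0.0
-.034,.0,.22 -> [ 0.1012 -0.0005 -0.0081] [ 0.  0. -0.]
```

View pics/s3.png

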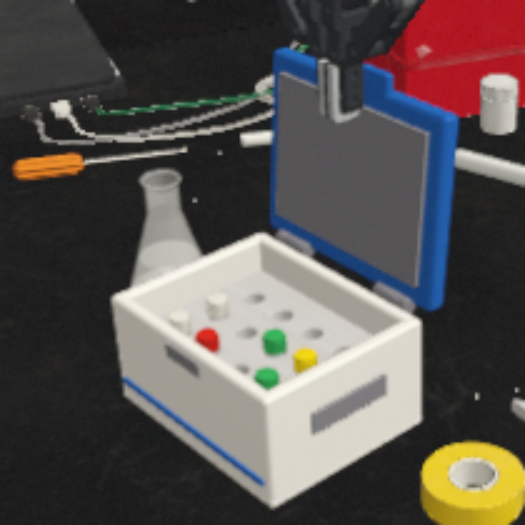

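```bash
python3 - <<'E'
from h import *
from fit import W,lid
p=[.5022,-.0077,.3256]
for th in(1.5,1.6,1.7):print(th,*[((proj('side',W(p,lid(.13,h,y)(th)))[0]-[160,120])*2.5).round() for h in(.001,.0155) for y in(.08,-.08)])
E
python3 jog.py '[[0, [0.0267, 0, -0.0107], [0, 0, 0]], [0, [0.0667, 0, -0.0107], [0, 0, 0]], [0, [0.1133, 0, -0.0107], [0, 0, 0]], [0, [0.1347, 0.0213, -0.0107], [0, 0, 0]], [0, [0.1347, 0.0213, -0.0107], [0, 0, 0]], [0, [0.1347, 0.0213, -0.0107], [0, 0, 0]], [0, [0.1347, 0.0213, -0.0107], [0, 0, 0]]]'; python3 go.py -.034,.017,.13
python3 - <<'E'
from wr import *
from go import W2C
T=wristT();a=get_image('wrist')
cv2.imwrite('pics/w4.png',a[...,::-1])
h=cv2.cvtColor(a,cv2.COLOR_RGB2HSV)
m=(((h[...,0]<8)|(h[...,0]>172))&(h[...,1]>150)&(h[...,2]>90)).astype('uint8')
n,_,st,c=cv2.connectedComponentsWithStats(m)
for i in range(1,n):
    if st[i,4]>40:
        P=plane('wrist',[c[i]],.071,T);print(st[i],c[i],P,W2C(P))
E
```

```text
1.5 [247.  54.] [420. 127.] [264.  47.] [438. 119.]
1.6 [263.  49.] [436. 121.] [280.  44.] [454. 114.]
1.7 [278.  46.] [452. 116.] [295.  43.] [470. 112.]
t: 4.67
tool_pos: [0.4654, -0.003, 0.2205]
tool_rot: [-0.508, 3.099, -0.001]
contact_force: [-0.4, 0.1, 1.0]
opening: 0.0002
grip_force: 0.0
t 4.6667 now (cooler) [-0.0334  0.0162  0.2205] F [-0.4  0.1  1. ] open 0.0
-.034,.017,.13 -> [0.0007 0.0009 0.0905] [-0.001  0.002 -0.   ]
t 4.6667 now (cooler) [-0.0334  0.0162  0.2205] F [-0.4  0.1  1. ] open 0.0
[313 215  17  18 225] [320.67111111 223.49777778] [[ 0.46305582 -0.00136844  0.071     ]] [[-0.03506218  0.01852023  0.071     ]]
[ 30 371  12   6  58] [ 35.5        373.17241379] [[ 0.68152161 -0.20419795  0.071     ]] [[ 0.10704463 -0.24353466  0.071     ]]
```

View pics/w4.png

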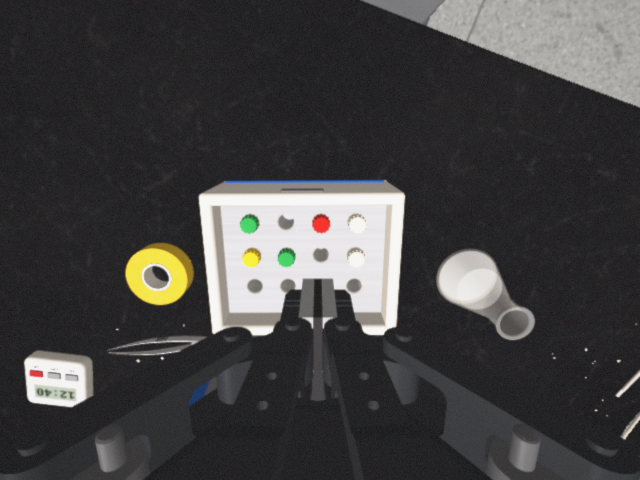

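The lid is at about 1.6 rad, the vials are undisturbed, and the red cap is at (321,223). The wrist and fixed-camera estimates differ by 3 mm, so I'll aim between them. I'll descend partway and remeasure.

To row units: 0.08 m is 0.1067, 0.07 m is 0.0933.

```bash
python3 jog.py '[[0, [0.0013, 0.0013, 0.0333], [0, 0, 0]], [0, [0.0013, 0.0013, 0.0667], [0, 0, 0]], [0, [0.0013, 0.0013, 0.0933], [0, 0, 0]], [0, [0.0013, 0.0013, 0.1067], [0, 0, 0]], [0, [0.0013, 0.0013, 0.1067], [0, 0, 0]], [0, [0.0013, 0.0013, 0.1067], [0, 0, 0]]]'
python3 - <<'E'
from wr import *
from go import W2C
for k in range(2):
  T=wristT();o=ctrl.get_obs();a=get_image('wrist')
  h=cv2.cvtColor(a,cv2.COLOR_RGB2HSV)
  m=(((h[...,0]<8)|(h[...,0]>172))&(h[...,1]>150)&(h[...,2]>90)).astype('uint8')
  n,_,st,c=cv2.connectedComponentsWithStats(m)
  for i in range(1,n):
    if st[i,4]>100:
        P=plane('wrist',[c[i]],.069,T);print(st[i],c[i],P,W2C(P),P-o['tool_pos'])
E
```

```text
t: 5.22
tool_pos: [0.464, -0.0024, 0.14]
tool_rot: [0.508, -3.099, -0.0]
contact_force: [1.0, -0.4, 0.2]
opening: 0.0002
grip_force: 0.0
t 5.2167 now (cooler) [-0.0345  0.0173  0.14  ] F [ 1.  -0.4  0.2] open 0.0
[309 246  23  26 464] [319.84913793 258.49568966] [[ 0.46324409 -0.00126873  0.069     ]] [[-0.03485191  0.01855447  0.069     ]] [[-0.00074159  0.00108656 -0.07104205]]
[309 244  24  26 461] [320.44034707 256.46203905] [[ 0.46304665 -0.00131765  0.069     ]] [[-0.03505462  0.01857128  0.069     ]] [[-0.00156539  0.00111656 -0.07211242]]
```

To row units: 0.024 m is 0.032, 0.012 m is 0.016.

```bash
python3 jog.py '[[0, [0, 0.0013, 0.016], [0, 0, 0]], [0, [0, 0.0013, 0.032], [0, 0, 0]], [0, [0, 0.0013, 0.032], [0, 0, 0]], [0, [0, 0.0013, 0.032], [0, 0, 0]], [0, [0, 0.0013, 0.032], [0, 0, 0]], [0, [0, 0.0013, 0.032], [0, 0, 0]], [0, [0, 0.0013, 0.032], [0, 0, 0]], [0, [0, 0.0013, 0.032], [0, 0, 0]], [0, [0, 0.0013, 0.032], [0, 0, 0]], [0, [0, 0.0013, 0.032], [0, 0, 0]], [0, [0, 0.0013, 0.032], [0, 0, 0]], [0, [0, 0.0013, 0.032], [0, 0, 0]], [0, [0, 0.0013, 0.032], [0, 0, 0]], [0, [0, 0.0013, 0.032], [0, 0, 0]], [0, [0, 0.0013, 0.032], [0, 0, 0]], [0, [0, 0.0013, 0.032], [0, 0, 0]], [0, [0, 0.0013, 0.032], [0, 0, 0]], [0, [0, 0.0013, 0.032], [0, 0, 0]], [0, [0, 0.0013, 0.032], [0, 0, 0]], [0, [0, 0.0013, 0.032], [0, 0, 0]]]'; python3 jog.py '[[0, [0, 0, 0], [0, 0, 0]], [0, [0, 0, 0], [0, 0, 0]], [0, [0, 0, 0], [0, 0, 0]], [0, [0, 0, 0], [0, 0, 0]], [0, [0, 0, 0], [0, 0, 0]], [0, [0, 0, 0], [0, 0, 0]], [0, [0, 0, 0], [0, 0, 0]], [0, [0, 0, 0], [0, 0, 0]]]'; python3 go.py
```

```text
t: 6.98
tool_pos: [0.4633, -0.0014, 0.116]
tool_rot: [-0.509, 3.1, -0.0]
contact_force: [0.5, -0.2, 0.9]
opening: 0.0003
grip_force: 0.0
t: 7.65
tool_pos: [0.4632, -0.0013, 0.116]
tool_rot: [0.509, -3.1, -0.0]
contact_force: [-0.4, -0.2, 0.0]
opening: 0.0001
grip_force: 0.0
t 7.65 now (cooler) [-0.0349  0.0185  0.116 ] F [-0.4 -0.2  0. ] open 0.0
```

The point at the red cap is held: TCP at 45 mm above the cap, fingertips about 26 mm, with no contact. Next I'll go up, over and behind the lid.

To row units: -0.175 m is -0.2333, -0.14 m is -0.1867.

```bash
python3 go.py -.035,.018,.29 .14,0,.29 .14,0,.212; python3 jog.py '[[0, [0, 0, -0.0533], [0, 0, 0]], [0, [0, 0, -0.1067], [0, 0, 0]], [0, [0, 0, -0.16], [0, 0, 0]], [0, [0, 0, -0.2133], [0, 0, 0]], [0, [0, 0, -0.232], [0, 0, 0]], [0, [-0.0467, -0.0067, -0.232], [0, 0, 0]], [0, [-0.0933, -0.0133, -0.232], [0, 0, 0]], [0, [-0.14, -0.024, -0.232], [0, 0, 0]], [0, [-0.1867, -0.024, -0.232], [0, 0, 0]], [0, [-0.2333, -0.024, -0.232], [0, 0, 0]], [0, [-0.2333, -0.024, -0.232], [0, 0, 0]], [0, [-0.2333, -0.024, -0.232], [0, 0, 0]], [0, [-0.2333, -0.024, -0.18], [0, 0, 0]], [0, [-0.2333, -0.024, -0.128], [0, 0, 0]], [0, [-0.2333, -0.024, -0.128], [0, 0, 0]], [0, [-0.2333, -0.024, -0.128], [0, 0, 0]]]'; python3 go.py .1,0,.21;python3 - <<'E'
from h import *
cv2.imwrite('pics/s5.png',cv2.resize(get_image('side')[100:330,160:390,::-1],None,fx=2.5,fy=2.5))
E
```

```text
t 7.65 now (cooler) [-0.0349  0.0185  0.116 ] F [-0.4 -0.2  0. ] open 0.0
-.035,.018,.29 -> [ 1.00e-04 -5.00e-04 -1.74e-01] [ 0. -0. -0.]
.14,0,.29 -> [-0.1749 -0.0184 -0.174 ] [ 0. -0. -0.]
.14,0,.212 -> [-0.1749 -0.0184 -0.096 ] [ 0. -0. -0.]
t: 8.98
tool_pos: [0.6323, 0.0374, 0.2095]
tool_rot: [0.507, -3.094, -0.002]
contact_force: [1.0, -0.2, 0.9]
opening: -0.0
grip_force: 0.0
t 8.9833 now (cooler) [0.1377 0.0011 0.2095] F [ 1.  -0.2  0.9] open -0.0
.1,0,.21 -> [ 0.0377 -0.0011 -0.0003] [ 0.002 -0.006 -0.001]
```

View pics/s5.png

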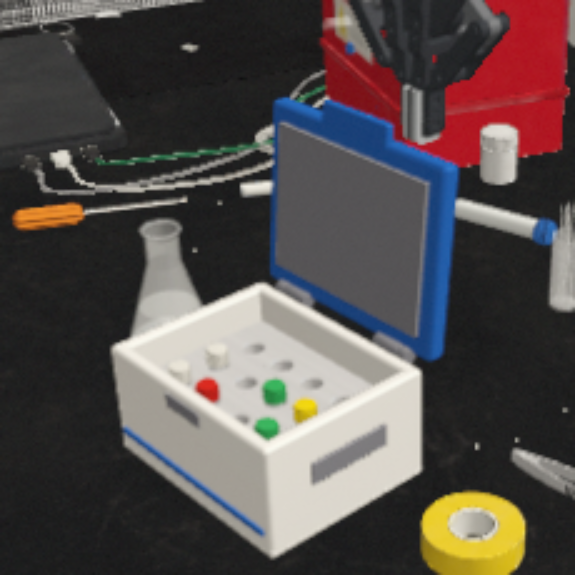

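The fingers are behind the lid and clear of it, and everything else is in place. Now I'll push it forward along the arc.

To row units: 0.163 m is 0.2173, 0.151 m is 0.2013.

```bash
python3 jog.py '[[0, [0.02, 0, 0.0013], [0, 0, 0]], [0, [0.04, 0, 0.0027], [0, 0, 0]], [0, [0.0507, 0, 0.0027], [0, 0, 0]], [0, [0.0613, 0, 0.0013], [0, 0, 0]], [0, [0.072, 0, 0], [0, 0, 0]], [0, [0.0867, 0, 0], [0, 0, 0]], [0, [0.102, 0, 0.0013], [0, 0, 0]], [0, [0.116, 0, 0.004], [0, 0, 0]], [0, [0.1307, 0, 0.008], [0, 0, 0]], [0, [0.144, 0, 0.0133], [0, 0, 0]], [0, [0.1573, 0, 0.02], [0, 0, 0]], [0, [0.1693, 0, 0.028], [0, 0, 0]], [0, [0.1813, 0, 0.0373], [0, 0, 0]], [0, [0.192, 0, 0.048], [0, 0, 0]], [0, [0.2013, 0, 0.0587], [0, 0, 0]], [0, [0.2093, 0, 0.0707], [0, 0, 0]], [0, [0.2173, 0, 0.084], [0, 0, 0]], [0, [0.2173, 0, 0.084], [0, 0, 0]]]'; python3 go.py -.029,0,.133 -.0325,0,.117;python3 - <<'E'
from h import *
cv2.imwrite('pics/s6.png',cv2.resize(get_image('side')[120:330,160:370,::-1],None,fx=2.5,fy=2.5))
E
```

```text
t: 10.53
tool_pos: [0.4778, -0.0144, 0.1457]
tool_rot: [0.507, -3.095, -0.003]
contact_force: [0.4, 1.1, -0.1]
opening: -0.0
grip_force: 0.0
t 10.5333 now (cooler) [-0.0253  0.0014  0.1457] F [ 0.4  1.1 -0.1] open -0.0
-.029,0,.133 -> [ 0.0037 -0.0015  0.0127] [ 0.003 -0.005 -0.001]
-.0325,0,.117 -> [ 0.0071 -0.0015  0.0287] [ 0.003 -0.005 -0.001]
```

View pics/s6.png

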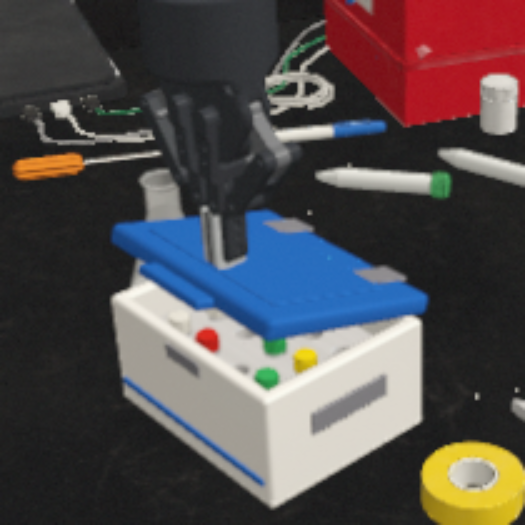

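The lid is nearly shut, at about 0.3 rad. I'll lower it slowly and watch the force.

To row units: 0.026 m is 0.0347, 0.024 m is 0.032.

```bash
python3 jog.py '[[0, [0.0027, 0, 0.0067], [0, 0, 0]], [0, [0.004, 0, 0.0133], [0, 0, 0]], [0, [0.0067, 0, 0.02], [0, 0, 0]], [0, [0.008, 0, 0.0267], [0, 0, 0]], [0, [0.008, 0, 0.032], [0, 0, 0]], [0, [0.008, 0, 0.0347], [0, 0, 0]], [0, [0.008, 0, 0.0347], [0, 0, 0]], [0, [0.008, 0, 0.0347], [0, 0, 0]]]'; python3 go.py; python3 jog.py '[[0, [0, 0, 0.0013], [0, 0, 0]], [0, [0, 0, 0.0027], [0, 0, 0]], [0, [0, 0, 0.004], [0, 0, 0]], [0, [0, 0, 0.004], [0, 0, 0]], [0, [0, 0, 0.004], [0, 0, 0]]]'; python3 go.py
```

```text
t: 11.25
tool_pos: [0.4746, -0.0163, 0.1227]
tool_rot: [0.509, -3.1, -0.001]
contact_force: [-0.1, -0.1, -0.1]
opening: -0.0002
grip_force: 0.0
t 11.25 now (cooler) [-0.0289  0.0006  0.1227] F [-0.1 -0.1 -0.1] open -0.0
t: 11.67
tool_pos: [0.4747, -0.0165, 0.12]
tool_rot: [-0.509, 3.1, -0.0]
contact_force: [-0.2, -0.2, 1.1]
opening: -0.0
grip_force: 0.2
t 11.6667 now (cooler) [-0.0288  0.0005  0.12  ] F [-0.2 -0.2  1.1] open -0.0
```

To row units: 0.0015 m is 0.002, 0.001 m is 0.0013.

```bash
python3 jog.py '[[0, [0, 0, 0.0013], [0, 0, 0]], [0, [0, 0, 0.002], [0, 0, 0]], [0, [0, 0, 0.002], [0, 0, 0]], [0, [0, 0, 0.002], [0, 0, 0]]]'; python3 jog.py '[[0, [0, 0, 0.0011], [0, 0, 0]], [0, [0, 0, 0.002], [0, 0, 0]], [0, [0, 0, 0.002], [0, 0, 0]], [0, [0, 0, 0.002], [0, 0, 0]]]'; python3 jog.py '[[0, [0, 0, 0.0007], [0, 0, 0]], [0, [0, 0, 0.0013], [0, 0, 0]], [0, [0, 0, 0.0013], [0, 0, 0]], [0, [0, 0, 0.0013], [0, 0, 0]]]'
```

```text
t: 12.0
tool_pos: [0.4747, -0.0165, 0.1185]
tool_rot: [-0.508, 3.1, -0.0]
contact_force: [-0.6, -0.2, 1.6]
opening: -0.0002
grip_force: 0.3
t: 12.33
tool_pos: [0.4747, -0.0164, 0.1169]
tool_rot: [-0.508, 3.1, 0.0]
contact_force: [0.5, 0.6, -0.9]
opening: -0.0001
grip_force: 0.2
t: 12.67
tool_pos: [0.4747, -0.0165, 0.1159]
tool_rot: [-0.508, 3.1, 0.0]
contact_force: [0.4, 0.2, -0.1]
opening: 0.0002
grip_force: 0.2
```

To row units: 0.001 m is 0.0013, 0.0005 m is 0.0007.

```bash
python3 jog.py '[[0, [0, 0, 0.0007], [0, 0, 0]], [0, [0, 0, 0.0013], [0, 0, 0]], [0, [0, 0, 0.0013], [0, 0, 0]], [0, [0, 0, 0.0013], [0, 0, 0]]]'; python3 jog.py '[[0, [0, 0, 0.0007], [0, 0, 0]], [0, [0, 0, 0.0013], [0, 0, 0]], [0, [0, 0, 0.0013], [0, 0, 0]], [0, [0, 0, 0.0013], [0, 0, 0]]]'; python3 go.py
python3 - <<'E'
from h import *
cv2.imwrite('pics/s7.png',cv2.resize(get_image('side')[190:330,190:350,::-1],None,fx=4,fy=4))
E
```

```text
t: 13.0
tool_pos: [0.4748, -0.0165, 0.1157]
tool_rot: [0.509, -3.1, -0.0]
contact_force: [-3.4, -0.1, 5.0]
opening: -0.0003
grip_force: 2.7
t: 13.33
tool_pos: [0.4748, -0.0165, 0.1156]
tool_rot: [0.509, -3.099, -0.0]
contact_force: [-6.6, -0.2, 10.8]
opening: 0.0001
grip_force: 5.4
t 13.3333 now (cooler) [-0.0288  0.0005  0.1156] F [-6.6 -0.2 10.8] open 0.0
```

View pics/s7.png

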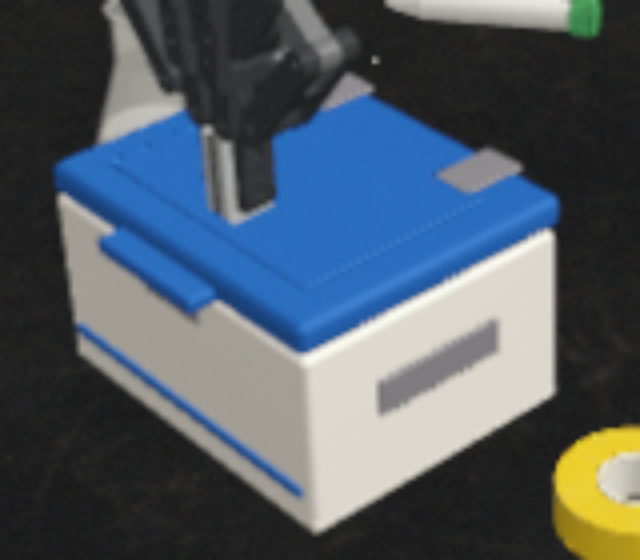

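The lid is on its stop: z has stopped falling at 0.1156, 11 N up, and the picture shows it flush with the rim. I'll lift clear and hand in.

To row units: -0.11 m is -0.1467, -0.08 m is -0.1067.

```bash
python3 jog.py '[[0, [0, 0, -0.0133], [0, 0, 0]], [0, [0, 0, -0.0533], [0, 0, 0]], [0, [0, 0, -0.1067], [0, 0, 0]], [0, [0, 0, -0.1467], [0, 0, 0]], [0, [0, 0, -0.1467], [0, 0, 0]], [0, [0, 0, -0.1467], [0, 0, 0]], [0, [0, 0, -0.1467], [0, 0, 0]]]' && python3 -c "
from station import ctrl, get_image, camera_params
print(ctrl.finish_job())"
```

```text
t: 13.97
tool_pos: [0.4745, -0.0164, 0.2237]
tool_rot: [0.509, -3.1, -0.0]
contact_force: [0.6, 0.5, -0.9]
opening: -0.0003
grip_force: 0.0
the job is handed in; nothing more can be done
None
```

The job is handed in, with no verdict returned: I opened the lid past upright, pointed at the red-capped vial (front row, second from the left) for about 2 s with the fingertips about 26 mm above its cap, and pushed the lid shut onto its stop at about 11 N, with no vial or nearby object seen to move.

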